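Clear a drawdown panel from the sloped viewing stand onto the panel stack

ROBOT

A 6-joint arm with a two-finger parallel gripper is mounted at the origin on the work surface. World frame = base frame: x ahead of the robot, y to its left, z up, the work surface at z = 0. Lengths are in m, angles in degrees, forces in N, time in s.
With the tool pointing down it reaches from about 0.35 to 0.775 m from the base axis. Payload 5.5 kg.
Tool frame: the origin (TCP) lies midway between the tips of the shut fingers; the grasp point (between the pads) lies 19 mm behind it (grip_depth is the z of the grasp point in the tool frame, in m); z points along the fingers, y is the line along which they close (so a half turn about z gives the same grasp; the last joint's range is limited). The gripper opens to 85 mm and grips with 20 to 120 N. Pads are 22 mm wide; open, the fingers measure 114 mm over their backs; the gripper's body (76 mm by 85 mm) begins 54 mm behind the grasp point. The pads swing forward as they close: fully open they stand 13 mm farther back than shut.
Start: joints at [57.72, 17.945, 2.641, 74.691, 0, 82.002], TCP at [0.236, 0.524, 0.231] pointing down, gripper open.
Joint ranges: [-158.12, 158.12], [-49.38, 96.58], [-58.88, 72.47], [-126.05, 133.96], [-84.25, 85.87], [-180, 180]. Speed limits (degrees/s): [147.25, 147.25, 180, 180, 180, 180].

INTERFACE

Orientations are given as [roll, pitch, yaw] about the fixed x, y, z axes, in that order (R = Rz(yaw) Ry(pitch) Rx(roll)).
In Python, from workcell import * gives the robot as it stands. The module is installed in compiled form; this text tells all that it offers.
- The arm moves only by the tool carry_out, never from a script. Its argument "deltas" is a list of rows, each a list of 7 numbers: the turn, a rotation vector about the tool's x, y, z in units of 5 degrees (1.0 is 5 degrees), then the shift along the tool's x, y, z in units of 60 mm (1.0 is 60 mm), then the finger opening in mm, from 0 to 85.4. A call has 1 to 5 rows; each row shifts and turns the commanded pose from where the row before left it, along the tool's axes as they then stand; what a row does not reach is not made up. A row lasts 1/8 s, in which the tool goes at most 62.5 mm and 10.7 degrees, less where a joint would pass 70% of its speed; a pose out of reach is approached as far as the arm can. A call is refused whole if a number of a shift passes 1 or a number of a turn 1, either way. A call with a gripper value outside its range is refused whole. The fingers move at their own pace and stop on an object; "grip_force" is the grip in N (left out, the last holds). Time passes only in rows, so rows that do not move let the fingers close. It gives the time, the measured TCP pose, the force, the opening and the grip force at its end, in the units of the state.
- get_state(): the state, without advancing time (a new reading comes with each control period).
- snapshot(name): name is "side" or "top"; returns a dict with "color" (400x640x3 uint8, red, green, blue), "z_map" (400x640 float32, m along the optical axis (not along the pixel's ray), 0 where there is no reading), "camera_matrix" (3x3 intrinsics, pixels), "T" (4x4, takes a point from camera to world coordinates). Camera axes: x right, y up, looking along -z (the intrinsics and any distortion apply to the point x, -y, -z); pixel columns grow to the right and rows downward; lengths in m; the calibration is good to about 2 mm. A picture is of the moment at which its call begins.
- job_done(): hands the job in; it is judged then, once.
Trained networks look in a picture, given as the dict that the camera call returned (one of the last four; its "shot" number tells which), for a name from the list of things; names that differ only in an ending like _2 or _b are one class to them, and where a whole thing is asked for, a point or a joint stands for the part that bears it (a point fixed in the world has none). Each returns a list of dicts, best first, with "score" (0 to 1); they miss things now and then, are a little off and sometimes report something else, mostly with a low value. They report only what shows in the picture. A call takes as long as a camera call. They do not tell look-alikes from the thing itself.
- spot_in(picture, name): "position" ([column, row] in pixels, amid what is visible of it).
- place_of(picture, name): "position" ([column, row] in pixels: a listed point, or the origin of a listed thing).
The state is a dict: "time_s": time; "q": joint angles; "qd": joint speeds; "effort": joint torques, N m; "eef_pos": TCP position; "tcp_rot": TCP orientation; "contact_force": force on the tool from outside, world axes, zero at the start; "torque": the same for the moment, N m; "opening": opening from 0.0 (shut) to 1.0 (fully open); "grasp_force": force on a finger pad.
Only numpy, scipy, OpenCV 4.12 (cv2) and the standard library are available. Lean on these libraries where they do the work, as an engineer would, in place of code of your own. Each camera call takes 0.05 s, during which the arm holds its last target. There are 200 camera calls.

TASK

Put the glass panel that lies on the sloped viewing stand back on the stack of panels. It is boxed in by the rails, so slide it along its channel until one end sticks well out past the end of the stand (do not let it fall off), grip it there by its two long sides and lift it clear. Lay it gently on top of the stack, coated face up and lined up with the panels below to within a centimetre, let go, and leave the carton and the jars where they are and do not shove the stack out of place.

Things in the scene. Friction and masses are not known exactly. Their poses are not given: they have to be found in the camera images.
- stand: Fixed grey stand with a darker grey sloping bed facing the robot: low edge towards the stand's -x, high edge towards +x. Origin: centre of the foot's underside on the bench; z up, y along the channel. Foot 120 by 200 by 8 mm high; legs at y = -80 and +80 mm; nothing under the bed's ends beyond y = +-100 mm.
- bed (a point): Middle of the bed's surface, 95 mm above the stand's origin, with the stand's axes. Bed slopes 35 degrees (normal (-sin35, 0, cos35)), 92 mm along the slope, 220 mm along y, 10 mm thick. Aluminium rails 10 mm wide, 6 mm high along its low and high edges for its full length leave a 68 mm wide channel, centred, open at both ends (y = -110 and +110 mm).
- panel: Rigid opal glass panel with a dark drawdown coating on its upper face, 64 mm (its x) by 140 mm (its y) by 5 mm thick, about 0.11 kg. It lies on the bed in the channel, long side along it, resting against or near the low rail; its z points out of the coated face. Origin: centre of its underside.
- rest: Fixed grey plastic block that carries the stack, 50 mm (x) by 120 mm (y) by 25 mm high, on the bench. Origin: centre of its underside; z up.
- stack_top: Uppermost of three loose panels of the same size as the one on the stand, piled on the rest; with them the pile's top is 40 mm above the bench. Origin: centre of its underside (35 mm above the bench), x across its 64 mm width, y along its 140 mm length, z up. The panels stick out 7 mm past the long sides of the rest.
- carton: Bystander: closed white and brown carton, 100 by 150 by 55 mm high, 0.6 kg, loose. Origin: centre of its underside.
- jar0: Bystander: white sample jar, 40 mm diameter, 62 mm high, loose, beyond the stand. Origin: centre of its underside.
- jar1: Bystander: blue sample jar, 40 mm diameter, 62 mm high, loose, beyond the stand. Origin: centre of its underside.
There are look-alikes about, which are no part of the job. Several things look just like the stand: the one meant starts farthest to the robot's left.

How it is judged:
By the outcome, as a careful person would: the job done as asked, in the order asked, and still so for the second after the job is handed in, with the robot touching nothing.
It also fails if it takes over 45 s, if anything falls off the work surface, if the arm or the gripper's body presses on something with over 40 N, if the wrist force passes 120 N, or if a joint passes its speed limit or range.

## Working session

There is one attempt and no reset: what is moved stays moved. The work goes in short steps, Python scripts to look and compute and a tool call to move; the robot and the scene stay as the last step left them, time stands still between calls to the robot, and variables do not carry over. Pictures are saved under pics/ and viewed, at most 13 in all, crops included, and the job is handed in when it is done.

Besides the shell and the picture viewer there is one more tool, called after "Emit:" as name([rows], argument=value, ...), one row to a line, values as JSON. carry_out: Moves the arm, as the interface text tells. Its arguments: {"type":"object","properties":{"deltas":{"type":"array"},"grip_force":{"type":"number"}},"required":["deltas"]}

```bash
mkdir -p pics; cat > h.py <<'E'
from workcell import *
import numpy as np, cv2
from scipy.spatial.transform import Rotation as R
def save(p,n,crop=None,s=1):
    im=p["color"][:,:,::-1]
    if crop: im=im[crop[1]:crop[3],crop[0]:crop[2]]
    cv2.imwrite(n,cv2.resize(im,None,fx=s,fy=s,interpolation=cv2.INTER_CUBIC))
def pts(p):
    K=p["camera_matrix"];T=p["T"];z=p["z_map"]
    v,u=np.mgrid[0:z.shape[0],0:z.shape[1]]
    c=np.stack([(u-K[0,2])*z/K[0,0],-(v-K[1,2])*z/K[1,1],-z],-1)
    w=c@T[:3,:3].T+T[:3,3]; w[z==0]=np.nan
    return w
def proj(p,X):
    K=p["camera_matrix"];T=p["T"]
    c=(np.atleast_2d(X)-T[:3,3])@T[:3,:3]
    return np.stack([K[0,0]*c[:,0]/-c[:,2]+K[0,2],K[1,1]*-c[:,1]/-c[:,2]+K[1,2]],-1)
E
python3 - <<'E'
from h import *
np.set_printoptions(precision=3,suppress=True)
a=[snapshot("top"),snapshot("side")]
cv2.imwrite("pics/a.png",cv2.resize(np.vstack([p["color"] for p in a])[:,:,::-1],(480,600)))
save(a[0],"pics/top.png",s=1.25)
save(a[1],"pics/side.png",s=1.25)
for p,n in zip(a,"ts"):
    w=pts(p); print(n,p.keys(),p["T"][:3],p["camera_matrix"][0])
    for k in ["stand","bed","panel","rest","stack_top","carton","jar0","jar1"]:
        for f in (spot_in,place_of):
            try:
                for d in f(p,k)[:4]:
                    u,v=d["position"]; print(k,f.__name__,round(d["score"],2),np.round([u,v]),w[int(round(v)),int(round(u))])
            except Exception as e: print(k,e)
print(get_state())
E
```

```text
t dict_keys(['color', 'z_map', 'camera_matrix', 'T', 'shot']) [[-0.021  0.993 -0.115  0.488]
 [-1.    -0.021 -0.001  0.021]
 [-0.004  0.114  0.993  1.104]] [373.262   0.    318.083]
stand call 0.84 [312. 247.] [0.49  0.042 0.081]
stand call 0.7 [428. 150.] [ 0.751 -0.286  0.089]
stand call 0.92 [421. 156.] [ 0.735 -0.267  0.086]
stand call 0.82 [316. 237.] [0.516 0.03  0.098]
bed call 0.8 [313. 244.] [0.498 0.039 0.087]
bed call 0.68 [430. 150.] [ 0.751 -0.291  0.089]
bed call 0.91 [318. 231.] [0.532 0.025 0.105]
bed call 0.88 [432. 145.] [ 0.763 -0.296  0.096]
panel call 0.85 [324. 237.] [0.516 0.009 0.096]
panel call 0.71 [325. 237.] [0.516 0.006 0.094]
stack_top call 0.6 [440. 257.] [ 0.454 -0.318  0.038]
stack_top call 0.9 [440. 256.] [ 0.457 -0.318  0.039]
carton call 0.79 [215. 265.] [0.446 0.312 0.059]
carton call 0.78 [220. 261.] [0.456 0.299 0.056]
carton call 0.46 [317. 234.] [0.524 0.027 0.102]
jar0 call 0.68 [362. 162.] [ 0.727 -0.105  0.063]
jar0 call 0.45 [273. 166.] [0.721 0.149 0.063]
jar0 call 0.67 [273. 167.] [0.718 0.149 0.062]
jar0 call 0.64 [358. 159.] [ 0.736 -0
[... 1424 characters left out ...]
28 -0.122  0.015]
jar0 call 0.64 [337. 187.] [0.718 0.135 0.009]
jar1 call 0.8 [384. 225.] [ 0.73  -0.116  0.04 ]
jar1 call 0.61 [338. 180.] [0.722 0.138 0.033]
jar1 call 0.66 [383. 234.] [ 0.728 -0.122  0.015]
jar1 call 0.64 [337. 187.] [0.718 0.135 0.009]
{'time_s': 1.7, 'q': array([57.719, 17.946,  2.644, 74.69 ,  0.001, 82.002]), 'qd': array([ 0.059, -0.047,  0.032, -0.111,  0.063, -0.079]), 'effort': array([  0.   , -48.045,  29.881,   0.   ,  -0.   ,   0.   ]), 'eef_pos': array([0.237, 0.524, 0.231]), 'tcp_rot': array([179.993,   0.   , 155.717]), 'contact_force': array([0.96 , 0.663, 0.55 ]), 'torque': array([ 0.002, -0.038, -0.036]), 'grasp_force': 0.0, 'opening': 0.9993748868527386}
```

View pictures.

View pics/top.png

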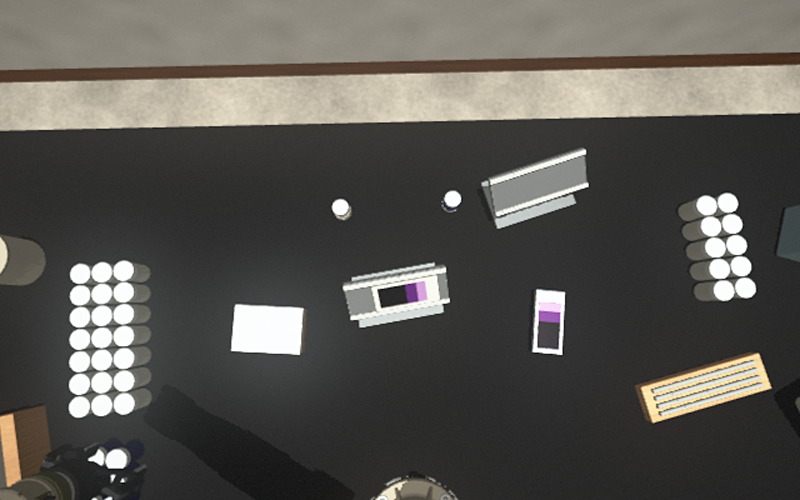

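View pics/side.png

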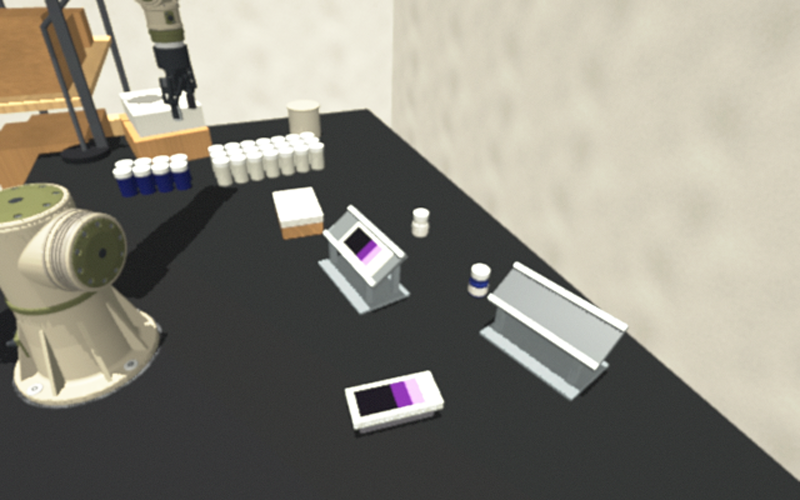

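```bash
cat >> h.py <<'E'
def rect(p,O,ex,ey,hw,hh,s):  # metric view: columns along ey*, rows along ex*, s px/m
    j,i=np.meshgrid(np.arange(-hw,hw,1/s),np.arange(-hh,hh,1/s))
    X=O+j[...,None]*ey+i[...,None]*ex
    m=proj(p,X.reshape(-1,3)).astype(np.float32).reshape(j.shape+(2,))
    return cv2.remap(p["color"],m[...,0],m[...,1],cv2.INTER_CUBIC)
E
python3 - <<'E'
from h import *
np.set_printoptions(precision=4,suppress=True)
a=snapshot("top");b=snapshot("side")
P=[]
for p in (a,b):
    w=pts(p).reshape(-1,3)
    k=(abs(w[:,0]-.515)<.13)&(abs(w[:,1]-.03)<.16)&(w[:,2]>.05)&(w[:,2]<.16); q=w[k]
    # robust plane
    rng=np.random.default_rng(0);best=0
    for _ in range(500):
        s=q[rng.choice(len(q),3,False)];n=np.cross(s[1]-s[0],s[2]-s[0]);n/=np.linalg.norm(n)+1e-12
        if n[2]<0:n=-n
        if abs(n[2]-np.cos(np.radians(35)))>.06: continue
        g=abs((q-s[0])@n)<.004
        if g.sum()>best: best=g.sum();G=g
    for _ in range(3):
        c=q[G].mean(0);n=np.linalg.svd(q[G]-c)[2][2];n*=np.sign(n[2]);G=abs((q-c)@n)<.007
    yaw=np.arctan2(-n[1],-n[0]);print("slope",np.degrees(np.arccos(n[2])),"yaw",np.degrees(yaw),len(q),G.sum())
    ey=np.array([-np.sin(yaw),np.cos(yaw),0]);ex=np.cross(ey,n)
    l=(q-c)@np.array([ex,ey,n]).T
    print("ex",np.percentile(l[:,0],[0,1,2,98,99,100]),"ey",np.percentile(l[:,1],[0,1,2,98,99,100]))
    O=c+ex*(l[:,0].min()+l[:,0].max())/2+ey*(l[:,1].min()+l[:,1].max())/2
    print("mid",O,"n hist",np.percentile(l[:,2],[2,10,25,50,75,90,98]))
    P.append((O,n,ey,ex))
O=(P[0][0])
yaw=np.arctan2(-P[0][1][1],-P[0][1][0])
ey=P[0][2];ex=P[0][3]
# stack
ims=[]
for p in (a,b):
    w=pts(p).reshape(-1,3);k=(abs(w[:,0]-.455)<.12)&(abs(w[:,1]+.318)<.08)&(w[:,2]>.03)&(w[:,2]<.06);q=w[k]
    r=cv2.minAreaRect((q[:,:2]*1000).astype(np.float32));print("stack",r,np.median(q[:,2]))
    w2=pts(p).reshape(-1,3);k=(abs(w2[:,0]-.45)<.1)&(abs(w2[:,1]-.3)<.12)&(w2[:,2]>.045)&(w2[:,2]<.07);print("carton",cv2.minAreaRect((w2[k][:,:2]*1000).astype(np.float32)))
    im=rect(p,O,-ex,-ey,.14,.07,2500);ims.append(im)
im=np.vstack(ims);print(im.shape,O,ex,ey)
np.savez("fit.npz",O=O,ex=ex,ey=ey);cv2.imwrite("pics/rect.png",im[:,:,::-1])
save(a,"pics/crop.png",(260,100,480,300),3)
E
```

```text
slope 34.24633864074585 yaw 7.616055035030424 2519 2414
ex [-0.0499 -0.0468 -0.0454  0.0432  0.044   0.0467] ey [-0.1126 -0.1088 -0.1069  0.1038  0.106   0.1085]
mid [0.522  0.025  0.0984] n hist [-0.0088 -0.0048 -0.0025  0.0002  0.0019  0.0034  0.005 ]
slope 34.4999082343245 yaw 8.468404078225168 2234 2074
ex [-0.0562 -0.05   -0.0461  0.0437  0.045   0.0466] ey [-0.1    -0.0978 -0.0971  0.116   0.1193  0.1239]
mid [0.5155 0.0257 0.0959] n hist [-0.0427 -0.0054 -0.0033  0.0006  0.002   0.003   0.0041]
stack ((453.3941345214844, -315.7670593261719), (65.55165100097656, 139.6614532470703), 83.54206848144531) 0.0393850451012141
carton ((450.1945495605469, 316.286865234375), (153.96461486816406, 103.17757415771484), 85.95622253417969)
stack ((451.85205078125, -314.09326171875), (67.01980590820312, 140.51783752441406), 83.2950439453125) 0.04067487153759752
carton ((449.0339050292969, 317.25396728515625), (157.70472717285156, 103.40782928466797), 85.86546325683594)
(700, 700, 3) [0.522  0.025  0.0984] [0.8193 0.1096 0.5628] [-0.1325  0.9912  0.    ]
```

View pics/crop.png

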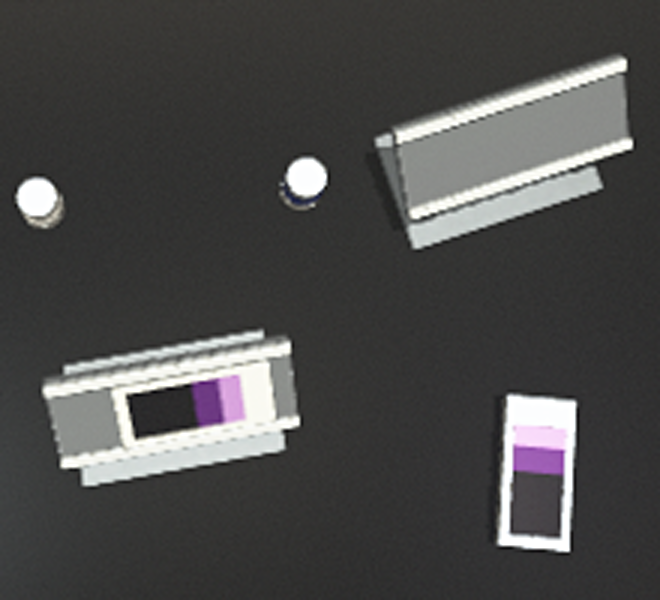

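View pics/rect.png

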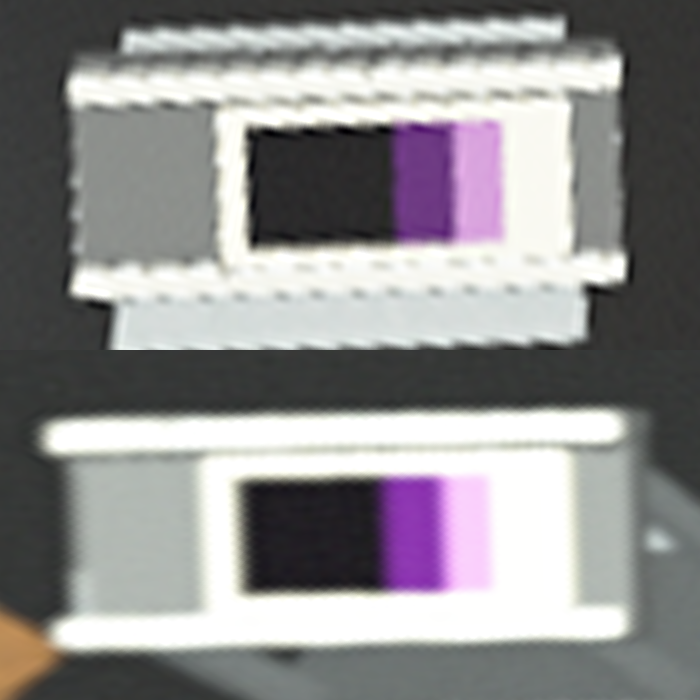

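The two candidate stands in the top picture (native pixels) are at (317,235) and (430,148). The first is farther to the robot's left (+y), has the panel on it, and the crop confirms it. The panel lies about 20 mm towards -y, with its white end at -y. The stack's white end points to +x. Next I refine the poses.

```bash
cat > fit.py <<'E'
from h import *
from scipy.spatial import cKDTree
from scipy.optimize import least_squares
c,s=np.cos(np.radians(35)),np.sin(np.radians(35))
EX=np.array([c,0,s]);N=np.array([-s,0,c]);EY=np.array([0,1.,0])
def grid(u0,u1,v0,v1,h):
    u,v=np.meshgrid(np.arange(u0,u1+1e-6,.001),np.arange(v0,v1+1e-6,.002));return np.stack([u.ravel(),v.ravel(),np.full(u.size,h)],1)
def side(u,v0,v1):
    return np.vstack([grid(u,u,v0,v1,h) for h in np.arange(0,.006,.001)])
def model(py):
    return np.vstack([grid(-.034,.034,-.11,py-.07,0),grid(-.034,.034,py+.07,.11,0),grid(-.044,-.034,-.11,.11,.006),grid(.034,.044,-.11,.11,.006),side(-.034,-.11,.11),side(.034,-.11,.11),side(.046,-.11,.11),side(-.046,-.11,.11),grid(-.033,.031,py-.07,py+.07,.005),grid(-.046,-.034,-.11,.11,.006),grid(.034,.046,-.11,.11,.006)])
def local(p,q):  # world -> bed coords (u,v,n)
    a=R.from_euler("z",p[2]).as_matrix();B=np.array([p[0],p[1],.095])
    return (q-B)@a@np.stack([EX,EY,N],1)
E
python3 - <<'E'
from fit import *
np.set_printoptions(precision=4,suppress=True)
tree={}
def tr(py):
    k=round(py,3)
    if k not in tree: tree[k]=cKDTree(model(k))
    return tree[k]
res=[]
for n in ("top","side"):
    p=snapshot(n);w=pts(p).reshape(-1,3)
    k=(abs(w[:,0]-.518)<.13)&(abs(w[:,1]-.026)<.17)&(w[:,2]>.05)&(w[:,2]<.16);q=w[k]
    x0=[.518,.026,np.radians(9)]
    l=local(x0,q);q=q[l[:,2]>-.008]
    best=None
    for py in np.arange(-.028,-.011,.002):
        t=tr(py)
        def f(x):return np.clip(t.query(local(x,q))[0],0,.01)
        r=least_squares(f,x0,loss="soft_l1",f_scale=.002,x_scale=[.01,.01,.05],diff_step=1e-3)
        if best is None or r.cost<best[0]: best=(r.cost,r.x,py)
    x=best[1];print(n,x[:2],np.degrees(x[2]),best[2],np.mean(f(x)));res.append(x)
    l=local(x,q); print("ends",np.percentile(l[:,1],[.5,99.5]),np.percentile(l[:,0],[.5,99.5]))
x=np.mean(res,0);np.save("bed.npy",x);print(x[:2],np.degrees(x[2]))
# stack centre by place_of / rectified
E
```

```text
top [0.523  0.0269] 9.056167828383623 -0.022000000000000006 0.0016659005744037762
ends [-0.1097  0.1072] [-0.045   0.0461]
side [0.5206 0.0265] 9.162082182342333 -0.01800000000000001 0.0013972409442953727
ends [-0.1103  0.109 ] [-0.0449  0.0464]
[0.5218 0.0267] 9.109125005362978
```

```bash
cat > plan.py <<'E'
from fit import *
bed=np.load("bed.npy")
A=R.from_euler("z",bed[2]).as_matrix();B=np.array([bed[0],bed[1],.095])
ex,ey,n=A@EX,A@EY,A@N
def bp(u,v,h): return B+u/1000*ex+v/1000*ey+h/1000*n
Rbed=np.stack([ey,ex,-n],1)
def plan(pos,Rm,N,dec=1,fin=2):
    s=get_state();p=s["eef_pos"].copy();r=R.from_euler("xyz",s["tcp_rot"],degrees=True);t=R.from_matrix(Rm)
    for i in range(N):
        k=N-i;d=dec if k>1 else fin
        rv=(r.inv()*t).as_rotvec(degrees=True)/k;sh=r.inv().apply(pos-p)/k
        a=np.round(rv/5,d)+0;b=np.round(sh/.06,d)+0
        print([*map(float,a),*map(float,b)])
        # shift along axes as they stand before the turn of the row
        p=p+r.apply(b*.06);r=r*R.from_rotvec(a*5,degrees=True)
    print("left mm",(pos-p)*1000)
def where():
    s=get_state();q=local(bed,s["eef_pos"][None])[0]*1000
    r=R.from_euler("xyz",s["tcp_rot"],degrees=True)
    print("t",round(s["time_s"],2),"uvn",q.round(1),"roterr",(r.inv()*R.from_matrix(Rbed)).as_rotvec(degrees=True).round(1),"F",s["contact_force"].round(1),"grip",s["grasp_force"],round(s["opening"],3),"q",s["q"].round(0))
E
python3 - <<'E'
from plan import *
print(R.from_matrix(Rbed).as_euler("xyz",degrees=True))
plan(bp(-5,82,60),Rbed,15)
E
```

```text
[ 1.45000000e+02 -1.27222187e-14  9.91091250e+01]
[-0.4, -0.2, 0.7, -0.4, -0.3, 0.1]
[-0.4, -0.2, 0.7, -0.4, -0.3, 0.1]
[-0.4, -0.2, 0.7, -0.5, -0.3, 0.1]
[-0.4, -0.2, 0.7, -0.5, -0.2, 0.1]
[-0.4, -0.2, 0.7, -0.5, -0.2, 0.1]
[-0.4, -0.2, 0.7, -0.5, -0.2, 0.1]
[-0.5, -0.2, 0.7, -0.5, -0.2, 0.1]
[-0.4, -0.3, 0.8, -0.5, -0.1, 0.1]
[-0.5, -0.2, 0.7, -0.5, -0.1, 0.1]
[-0.4, -0.3, 0.8, -0.5, -0.1, 0.1]
[-0.5, -0.2, 0.7, -0.6, 0.0, 0.1]
[-0.4, -0.3, 0.8, -0.5, 0.0, 0.1]
[-0.5, -0.2, 0.7, -0.6, 0.0, 0.2]
[-0.4, -0.3, 0.8, -0.5, 0.0, 0.2]
[-0.47, -0.22, 0.73, -0.54, 0.04, 0.14]
left mm [ 0.04088519 -0.09294961  0.36451817]
```

Emit:
carry_out([
  [-0.4,-0.2,0.7,-0.4,-0.3,0.1,0],
  [-0.4,-0.2,0.7,-0.4,-0.3,0.1,0],
  [-0.4,-0.2,0.7,-0.5,-0.3,0.1,0],
  [-0.4,-0.2,0.7,-0.5,-0.2,0.1,0],
  [-0.4,-0.2,0.7,-0.5,-0.2,0.1,0],
])

```text
time_s: 2.52
eef_pos: [0.3165, 0.3853, 0.2007]
tcp_rot: [169.3, 3.4, 137.7]
contact_force: [0.2, -0.2, 0.5]
opening: -0.0
grasp_force: 0.0
```

Emit:
carry_out([
  [-0.4,-0.2,0.7,-0.5,-0.2,0.1,0],
  [-0.5,-0.2,0.7,-0.5,-0.2,0.1,0],
  [-0.4,-0.3,0.8,-0.5,-0.1,0.1,0],
  [-0.5,-0.2,0.7,-0.5,-0.1,0.1,0],
  [-0.4,-0.3,0.8,-0.5,-0.1,0.1,0],
])

```text
time_s: 3.15
eef_pos: [0.3905, 0.2475, 0.1712]
tcp_rot: [157.0, 3.7, 118.2]
contact_force: [0.8, 0.4, 0.5]
opening: 0.001
grasp_force: 0.0
```

```bash
python3 -c "
from plan import *
where();plan(bp(-5,82,60),Rbed,6)"
```

```text
t 3.15 uvn [-33.8 238.9 116.8] roterr [-11.2  -6.   18.5] F [0.8 0.4 0.5] grip 0.0 0.001 q [ 23. -11. -42.  35.  -2.  84.]
[-0.4, -0.2, 0.6, -0.5, 0.0, 0.1]
[-0.4, -0.2, 0.6, -0.4, 0.0, 0.1]
[-0.4, -0.2, 0.6, -0.5, 0.0, 0.1]
[-0.3, -0.2, 0.6, -0.4, 0.0, 0.1]
[-0.4, -0.2, 0.7, -0.5, 0.0, 0.2]
[-0.35, -0.22, 0.6, -0.42, 0.05, 0.14]
left mm [ 0.3172712   0.14459608 -0.12352714]
```

Emit:
carry_out([
  [-0.5,-0.2,0.7,-0.6,0,0.1,0],
  [-0.4,-0.3,0.8,-0.5,0,0.1,0],
  [-0.5,-0.2,0.7,-0.6,0,0.2,0],
  [-0.4,-0.3,0.8,-0.5,0,0.2,0],
  [-0.5,-0.2,0.7,-0.5,0,0.1,0],
])

```text
time_s: 3.78
eef_pos: [0.4674, 0.1023, 0.1416]
tcp_rot: [144.8, -0.0, 99.2]
contact_force: [-0.1, 0.1, 0.3]
opening: 0.004
grasp_force: 0.0
```

Emit:
carry_out([
  [0,0,0,0,0,0,0],
])

```text
time_s: 3.9
eef_pos: [0.4662, 0.1018, 0.1406]
tcp_rot: [144.9, -0.0, 99.1]
contact_force: [-0.4, 0.8, 0.3]
opening: 0.0
grasp_force: 0.0
```

```bash
python3 -c "
from plan import *
where();plan(bp(-5,82,20),Rbed,3)"
```

```text
t 3.9 uvn [-9. 83. 62.] roterr [ 0.1 -0.  -0. ] F [-0.4  0.8  0.3] grip 0.0 0.0 q [ -1. -14. -56.  13.   6.  82.]
[0.0, 0.0, 0.0, 0.0, 0.0, 0.2]
[0.0, 0.0, 0.0, 0.0, 0.0, 0.3]
[0.01, -0.01, 0.0, -0.02, 0.07, 0.2]
left mm [-0.16024792  0.16513135 -0.14738616]
```

Emit:
carry_out([
  [0,0,0,0,0,0.3,0],
  [0,0,0,0,0,0.3,0],
  [0,0,0,0,0,0.2,0],
  [0,0,0,0,0,0.05,0],
  [0,0,0,0,0,0,0],
])

```text
time_s: 4.53
eef_pos: [0.4959, 0.1086, 0.1001]
tcp_rot: [144.9, -0.0, 99.4]
contact_force: [-0.4, -0.4, 0.0]
opening: -0.002
grasp_force: 0.0
```

```bash
python3 -c "
from plan import *
where();p=snapshot('side');save(p,'pics/s2.png',(200,120,400,270),4)"
```

```text
t 4.53 uvn [-7.4 85.  11.4] roterr [ 0.1 -0.2  0.2] F [-0.4 -0.4  0. ] grip 0.0 -0.002 q [  0.  -6. -58.   3.   5.  82.]
```

View pics/s2.png

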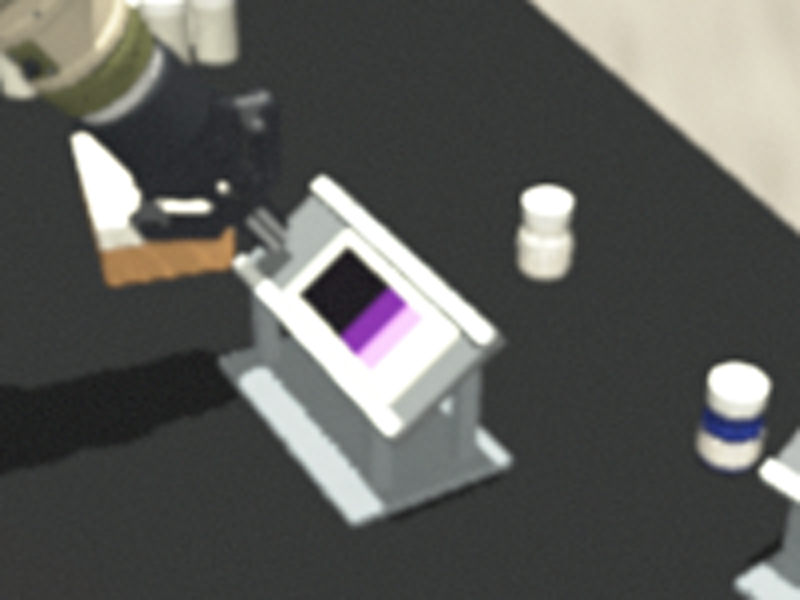

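The picture shows the shut fingers above the empty upper end of the channel at about (270,235). The panel is below them, with its near end at about (300,290) to (345,235). Joint 3 is close to its limit, so I tilt the tool back by 8 degrees before going down.

Emit:
carry_out([
  [0.8,0,0,0,0,0,0],
  [0.8,0,0,0,0,0,0],
  [0,0,0,0,0,0.05,0],
  [0,0,0,0,0,0,0],
])

```text
time_s: 5.08
eef_pos: [0.4967, 0.1084, 0.0968]
tcp_rot: [152.8, -0.0, 99.3]
contact_force: [-0.1, -1.2, -0.6]
opening: -0.0
grasp_force: 0.0
```

```bash
python3 -c "
from plan import *
where()"
```

```text
t 5.08 uvn [-8.6 84.6  8.3] roterr [-7.8 -0.1  0.2] F [-0.1 -1.2 -0.6] grip 0.0 -0.0 q [  1.  -2. -49.  16.   4.  83.]
```

Emit:
carry_out([
  [0,0,0,0,0,0.05,0],
  [0,0,0,0,0,0.02,0],
  [0,0,0,0,0,0,0],
])

```text
time_s: 5.45
eef_pos: [0.4988, 0.1085, 0.0931]
tcp_rot: [152.9, -0.0, 99.3]
contact_force: [0.1, -0.8, -0.3]
opening: 0.002
grasp_force: 0.0
```

Emit:
carry_out([
  [0,0,0,0,0,0.02,0],
  [0,0,0,0,0,0,0],
])

```text
time_s: 5.7
eef_pos: [0.4998, 0.1086, 0.0924]
tcp_rot: [152.9, -0.0, 99.3]
contact_force: [-0.7, -0.4, -0.2]
opening: 0.001
grasp_force: 0.0
```

```bash
python3 -c "
from plan import *
where()"
```

```text
t 5.7 uvn [-8.7 84.4  2.9] roterr [-7.9 -0.1  0.2] F [-0.7 -0.4 -0.2] grip 0.0 0.001 q [  1.  -1. -49.  15.   4.  83.]
```

Emit:
carry_out([
  [0,0,0,0,0,0.02,0],
  [0,0,0,0,0,0,0],
])

```text
time_s: 5.95
eef_pos: [0.5003, 0.1088, 0.0913]
tcp_rot: [152.9, -0.0, 99.3]
contact_force: [0.3, 0.8, 0.5]
opening: -0.002
grasp_force: 0.0
```

Emit:
carry_out([
  [0,0,0,-0.15,0,0,0],
  [0,0,0,-0.15,0,0,0],
  [0,0,0,-0.1,0,0,0],
  [0,0,0,-0.1,0,0,0],
  [0,0,0,-0.1,0,0,0],
])

```text
time_s: 6.58
eef_pos: [0.5062, 0.0729, 0.0914]
tcp_rot: [152.8, -0.0, 99.3]
contact_force: [-0.5, 0.5, 0.4]
opening: -0.0
grasp_force: 0.5
```

```bash
python3 -c "
from plan import *
where()"
```

```text
t 6.58 uvn [-8.7 48.1  1.7] roterr [-7.8 -0.1  0.2] F [-0.5  0.5  0.4] grip 0.5433806390647078 -0.0 q [ -5.  -1. -49.  16.   6.  78.]
```

Emit:
carry_out([
  [0,0,0,-0.15,0,0,0],
  [0,0,0,-0.15,0,0,0],
  [0,0,0,-0.15,0,0,0],
  [0,0,0,-0.15,0,0,0],
  [0,0,0,-0.1,0,0,0],
])

```text
time_s: 7.2
eef_pos: [0.5129, 0.0311, 0.0913]
tcp_rot: [152.9, -0.0, 99.3]
contact_force: [0.2, 1.8, 0.3]
opening: -0.002
grasp_force: 0.7
```

```bash
cat > look.py <<'E'
from plan import *
import sys
where()
ims=[]
for k in ("top","side"):
    p=snapshot(k);ims.append(rect(p,bp(0,-40,5),-ex,-ey,.14,.06,2500))
im=np.vstack(ims);cv2.imwrite(sys.argv[1],im[:,:,::-1])
E
python3 look.py pics/r2.png
```

```text
t 7.2 uvn [-8.7  5.7  1.6] roterr [-7.9 -0.1  0.1] F [0.2 1.8 0.3] grip 0.6964652821642403 -0.002 q [-11.  -1. -49.  16.   9.  72.]
```

View pics/r2.png

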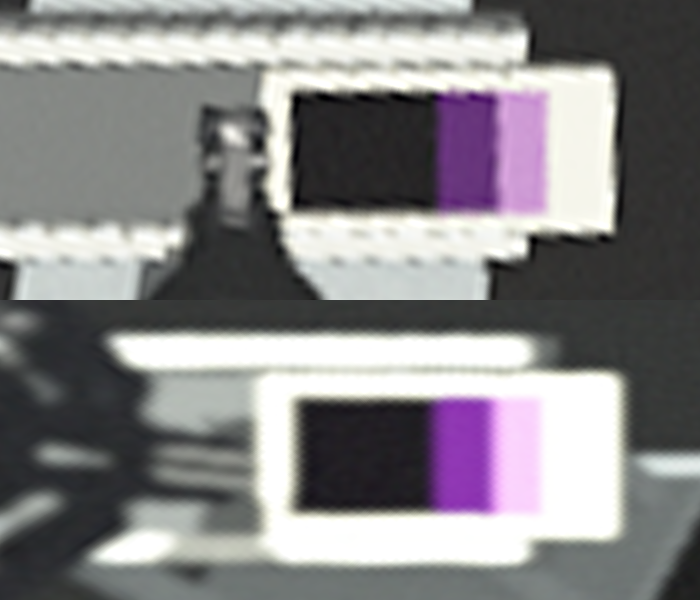

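The panel's end is now at column 616, and the rail ends are at 527, so it overhangs by about 36 mm. I push 11 mm more and then retreat.

Emit:
carry_out([
  [0,0,0,-0.1,0,0,0],
  [0,0,0,-0.08,0,0,0],
  [0,0,0,0,0,0,0],
  [0,0,0,0.2,0,0,0],
  [0,0,0,0,0,-0.5,0],
])

```text
time_s: 7.92
eef_pos: [0.4974, 0.0321, 0.1161]
tcp_rot: [153.1, -0.1, 99.4]
contact_force: [0.6, 0.7, 0.8]
opening: -0.005
grasp_force: 0.0
```

Emit:
carry_out([
  [0,0,0,0,0,-0.6,40],
  [0,0,0,0,0,0,85],
])

```text
time_s: 8.18
eef_pos: [0.484, 0.0284, 0.1527]
tcp_rot: [152.6, 0.1, 99.3]
contact_force: [0.6, -1.2, -0.5]
opening: 0.419
grasp_force: 0.0
```

```bash
python3 look.py pics/r3.png; python3 -c "
from plan import *
im=cv2.imread('pics/r3.png').astype(int)
for o in (0,300):
  g=im[o:o+300]
  for r in (90,120,150,180,205): # right white end
    w=np.where(g[r].min(-1)>170)[0]; print(o,r,'v end',-40-(w.max()-350)/2.5 if len(w) else None)
  for c in (590,605,620):
    w=np.where(g[:,c].min(-1)>150)[0]; print(o,c,'u',(60-w.max()/2.5,60-w.min()/2.5) if len(w) else None)
plan(bp(0,-134,60),Rbed,6)"
```

```text
t 8.18 uvn [ 2.8  7.7 68.6] roterr [-7.6 -0.   0.2] F [ 0.6 -1.2 -0.5] grip 0.0 0.419 q [-12.  -9. -46.  28.  10.  71.]
0 90 v end -156.4
0 120 v end -156.0
0 150 v end -155.2
0 180 v end -156.4
0 205 v end -156.4
0 590 u (np.float64(-32.400000000000006), np.float64(33.2))
0 605 u (np.float64(-32.400000000000006), np.float64(32.8))
0 620 u (np.float64(-32.8), np.float64(32.4))
300 90 v end -158.4
300 120 v end -158.4
300 150 v end -158.4
300 180 v end -158.8
300 205 v end -158.8
300 590 u (np.float64(-36.400000000000006), np.float64(31.6))
300 605 u (np.float64(-36.400000000000006), np.float64(31.2))
300 620 u (np.float64(-36.400000000000006), np.float64(31.2))
[-0.3, 0.0, 0.0, -0.4, 0.0, 0.0]
[-0.3, 0.0, 0.0, -0.4, 0.0, 0.0]
[-0.2, 0.0, 0.0, -0.4, 0.0, 0.0]
[-0.3, 0.0, 0.0, -0.4, 0.0, 0.0]
[-0.2, 0.0, 0.0, -0.4, 0.0, 0.1]
[-0.26, -0.02, 0.04, -0.37, -0.01, 0.01]
left mm [-0.22428505  0.22135381 -0.23440373]
```

View pics/r3.png

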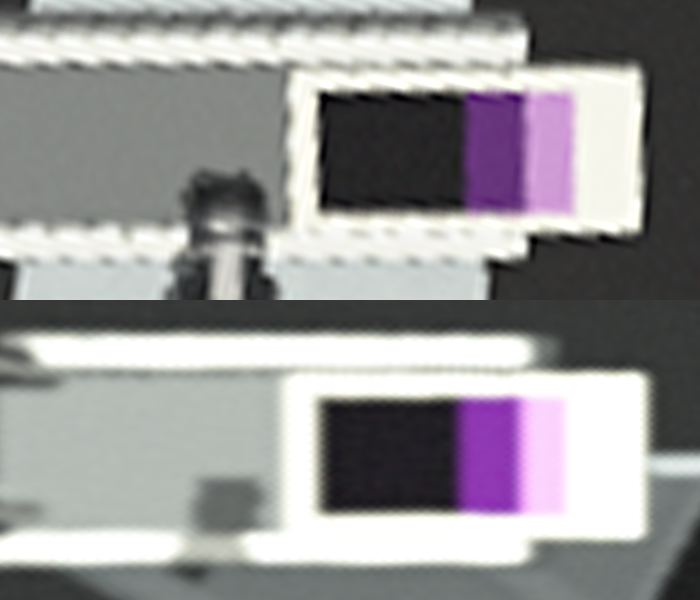

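Top view: the panel's free end is at column 643 and the bed end at 527, so it overhangs by about 47 mm, straight, with its centre of mass on the bed. I move above the free end with the gripper open.

Emit:
carry_out([
  [-0.3,0,0,-0.4,0,0,85],
  [-0.3,0,0,-0.4,0,0,85],
  [-0.2,0,0,-0.4,0,0,85],
  [-0.3,0,0,-0.4,0,0,85],
  [-0.2,0,0,-0.4,0,0.1,85],
])

```text
time_s: 8.9
eef_pos: [0.5053, -0.0901, 0.1436]
tcp_rot: [146.4, -0.1, 99.3]
contact_force: [-0.1, -0.2, -0.5]
opening: 0.995
grasp_force: 0.0
```

Emit:
carry_out([
  [-0.26,0,0,-0.37,0,0,85],
  [0,0,0,0,0,0,85],
])

```text
time_s: 9.15
eef_pos: [0.5088, -0.1125, 0.1432]
tcp_rot: [145.2, -0.1, 99.2]
contact_force: [-0.3, 0.6, -0.5]
opening: 0.995
grasp_force: 0.0
```

```bash
python3 -c "
from plan import *
where();plan(bp(-1,-134,25),Rbed,3)"
```

```text
t 9.15 uvn [  -0.9 -135.4   59.5] roterr [-0.2 -0.1 -0. ] F [-0.3  0.6 -0.5] grip 0.0 0.995 q [-35.  -5. -47.  21.  24.  51.]
[0.0, 0.0, 0.0, 0.0, 0.0, 0.2]
[0.0, 0.0, 0.0, 0.0, 0.0, 0.2]
[-0.04, -0.03, 0.0, 0.02, 0.0, 0.17]
left mm [ 0.14002371  0.10313342 -0.25463073]
```

Emit:
carry_out([
  [0,0,0,0,0,0.25,85],
  [0,0,0,0,0,0.25,85],
  [0,0,0,0,0,0.2,85],
  [0,0,0,0,0,0.1,85],
  [0,0,0,0,0,0,85],
])

```text
time_s: 9.78
eef_pos: [0.5362, -0.1067, 0.1051]
tcp_rot: [145.1, -0.1, 99.3]
contact_force: [-0.1, -0.3, -0.1]
opening: 0.996
grasp_force: 0.0
```

Emit:
carry_out([
  [0,0,0,0,0,0.1,85],
  [0,0,0,0,0,0.15,85],
  [0,0,0,0,0,0.12,85],
  [0,0,0,0,0,0,85],
])

```text
time_s: 10.28
eef_pos: [0.5487, -0.1049, 0.0866]
tcp_rot: [145.1, -0.1, 99.3]
contact_force: [-0.9, 0.2, 0.9]
opening: 0.997
grasp_force: 0.0
```

```bash
python3 -c "
from plan import *
where()
p=snapshot('side');save(p,'pics/s3.png',(210,140,390,270),4)"
```

```text
t 10.28 uvn [-1.000e-01 -1.342e+02 -1.010e+01] roterr [-0.1 -0.2  0.1] F [-0.9  0.2  0.9] grip 0.0 0.997 q [-31.   4. -49.   9.  22.  55.]
```

View pics/s3.png

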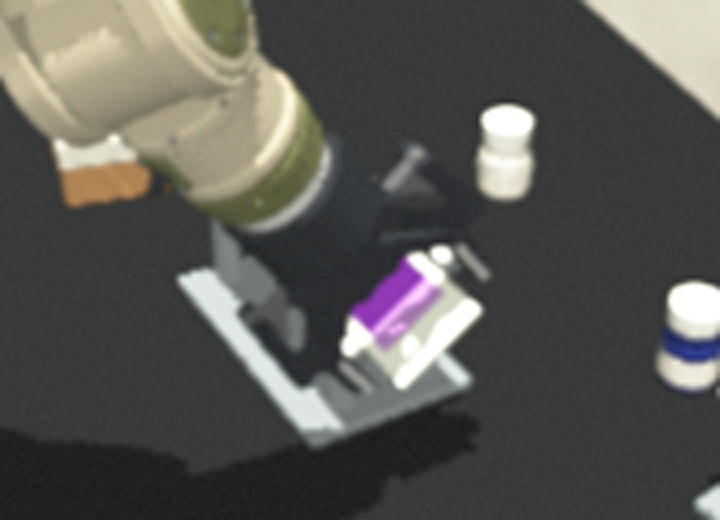

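The fingers straddle the free end, at about (355,375) and (475,260). I close them.

Emit:
carry_out([
  [0,0,0,0,0,0,74],
  [0,0,0,0,0,0,70],
  [0,0,0,0,0,0,66],
  [0,0,0,0,0,0,58],
  [0,0,0,0,0,0,50],
], grip_force=50)

```text
time_s: 10.95
eef_pos: [0.5487, -0.1053, 0.0876]
tcp_rot: [145.1, -0.0, 99.3]
contact_force: [-5.6, 0.3, 4.2]
opening: 0.728
grasp_force: 53.0
```

Emit:
carry_out([
  [0,0,0,0,0,0,50],
  [0,0,0,0,0,0,50],
])

```text
time_s: 11.2
eef_pos: [0.5487, -0.1053, 0.0876]
tcp_rot: [145.1, -0.0, 99.3]
contact_force: [-5.2, -1.7, 6.0]
opening: 0.727
grasp_force: 53.0
```

Emit:
carry_out([
  [0,0,0,0,0,-0.05,50],
  [0,0,0,0,0,-0.1,50],
  [0,0,0,0,0,-0.2,50],
  [0,0,0,0,0,-0.2,50],
  [0,0,0,0,0,0,50],
])

```text
time_s: 11.82
eef_pos: [0.5304, -0.1089, 0.116]
tcp_rot: [145.0, 0.1, 99.3]
contact_force: [-0.5, 0.8, -1.2]
opening: 0.726
grasp_force: 54.6
```

```bash
python3 -c "
from plan import *
where()
p=snapshot('side');save(p,'pics/s4.png',(210,120,410,270),4)
w=pts(p).reshape(-1,3);l=local(bed,w)*1000
k=(abs(l[:,0])<45)&(l[:,1]<-5)&(l[:,1]>-175)&(l[:,2]>12)&(l[:,2]<60)
h=l[k]
for v in range(-170,0,15):
  m=(abs(h[:,1]-v)<7.5); print(v,m.sum(),np.percentile(h[m],[10,50,90],axis=0).round(1).tolist() if m.sum()>5 else '')
"
```

```text
t 11.82 uvn [   1.4 -135.2   24.6] roterr [ 0.  -0.   0.2] F [-0.5  0.8 -1.2] grip 54.61308538913727 0.726 q [-33.  -1. -48.  15.  23.  54.]
-170 0 
-155 106 [[-25.3, -155.6, 36.6], [0.0, -152.9, 39.1], [26.3, -148.1, 40.4]]
-140 213 [[-36.8, -145.8, 37.9], [-0.7, -141.5, 39.9], [37.3, -134.4, 54.8]]
-125 132 [[-23.5, -131.0, 37.7], [0.9, -125.3, 39.1], [26.9, -119.3, 40.6]]
-110 122 [[-25.1, -116.0, 37.8], [-0.7, -110.1, 39.2], [25.5, -104.3, 40.6]]
-95 94 [[-19.0, -101.6, 37.7], [1.8, -96.0, 39.2], [21.0, -90.0, 40.5]]
-80 28 [[-17.4, -87.2, 37.6], [-1.5, -85.6, 38.8], [15.4, -82.5, 40.2]]
-65 0 
-50 0 
-35 0 
-20 0 
-5 0
```

View pics/s4.png

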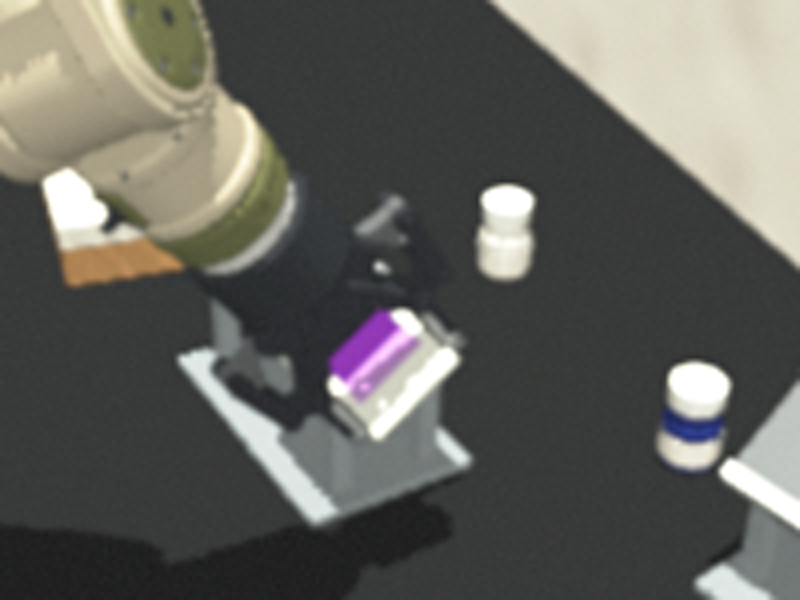

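The panel is gripped and lifted parallel to the bed. I lift it further, then carry it over.

Emit:
carry_out([
  [0,0,0,0,0,-0.3,50],
  [0,0,0,0,0,-0.3,50],
  [0,0,0,0,0,-0.3,50],
  [0,0,0,0,0,-0.2,50],
])

```text
time_s: 12.38
eef_pos: [0.4927, -0.1145, 0.1691]
tcp_rot: [145.0, 0.0, 99.3]
contact_force: [0.5, -0.4, -0.9]
opening: 0.724
grasp_force: 55.0
```

```bash
python3 -c "
from plan import *
where()
Rt=R.from_euler('xyz',[180,0,173.4],degrees=True).as_matrix()
plan(np.array([.4993,-.3203,.15]),Rt,20)"
```

```text
t 12.38 uvn [   0.6 -134.8   90. ] roterr [-0.  -0.1  0.2] F [ 0.5 -0.4 -0.9] grip 55.04371404647827 0.724 q [-37.  -9. -46.  27.  24.  49.]
[0.3, 0.2, -0.7, -0.2, 0.0, 0.0]
[0.3, 0.2, -0.7, -0.2, 0.0, 0.0]
[0.3, 0.2, -0.7, -0.2, -0.1, 0.0]
[0.3, 0.2, -0.7, -0.2, -0.1, 0.0]
[0.3, 0.2, -0.7, -0.1, -0.1, 0.0]
[0.3, 0.2, -0.7, -0.1, -0.1, 0.0]
[0.3, 0.2, -0.7, -0.1, -0.1, 0.0]
[0.3, 0.2, -0.7, -0.1, -0.1, 0.0]
[0.3, 0.2, -0.7, -0.1, -0.1, 0.0]
[0.3, 0.2, -0.7, -0.1, -0.1, 0.0]
[0.3, 0.2, -0.7, -0.1, -0.1, 0.0]
[0.3, 0.2, -0.7, -0.1, -0.1, 0.0]
[0.3, 0.2, -0.8, -0.1, -0.1, 0.0]
[0.3, 0.3, -0.7, -0.1, -0.2, 0.0]
[0.3, 0.2, -0.8, -0.1, -0.2, 0.0]
[0.3, 0.3, -0.7, -0.1, -0.1, 0.0]
[0.3, 0.2, -0.8, -0.1, -0.2, 0.0]
[0.3, 0.3, -0.7, -0.1, -0.2, 0.0]
[0.2, 0.2, -0.8, -0.1, -0.2, 0.0]
[0.25, 0.28, -0.73, -0.07, -0.12, -0.07]
left mm [-0.23048849  0.11999779  0.25011834]
```

Emit:
carry_out([
  [0.3,0.2,-0.7,-0.2,0,0,50],
  [0.3,0.2,-0.7,-0.2,0,0,50],
  [0.3,0.2,-0.7,-0.2,-0.1,0,50],
  [0.3,0.2,-0.7,-0.2,-0.1,0,50],
  [0.3,0.2,-0.7,-0.1,-0.1,0,50],
])

```text
time_s: 13.0
eef_pos: [0.493, -0.1727, 0.161]
tcp_rot: [153.4, 4.7, 117.0]
contact_force: [0.2, 0.7, -1.2]
opening: 0.727
grasp_force: 55.0
```

Emit:
carry_out([
  [0.3,0.2,-0.7,-0.1,-0.1,0,50],
  [0.3,0.2,-0.7,-0.1,-0.1,0,50],
  [0.3,0.2,-0.7,-0.1,-0.1,0,50],
  [0.3,0.2,-0.7,-0.1,-0.1,0,50],
  [0.3,0.2,-0.7,-0.1,-0.1,0,50],
])

```text
time_s: 13.62
eef_pos: [0.4875, -0.2133, 0.1523]
tcp_rot: [162.8, 6.6, 135.2]
contact_force: [-0.5, 1.1, 0.1]
opening: 0.727
grasp_force: 55.0
```

Emit:
carry_out([
  [0.3,0.2,-0.7,-0.1,-0.1,0,50],
  [0.3,0.2,-0.7,-0.1,-0.1,0,50],
  [0.3,0.2,-0.8,-0.1,-0.1,0,50],
  [0.3,0.3,-0.7,-0.1,-0.2,0,50],
  [0.3,0.2,-0.8,-0.1,-0.2,0,50],
])

```text
time_s: 14.25
eef_pos: [0.4883, -0.2652, 0.1464]
tcp_rot: [172.3, 5.2, 154.5]
contact_force: [0.9, -0.8, -1.7]
opening: 0.727
grasp_force: 55.0
```

```bash
python3 -c "
from plan import *
where()
Rt=R.from_euler('xyz',[180,0,173.4],degrees=True).as_matrix()
plan(np.array([.4993,-.3203,.13]),Rt,5)"
```

```text
t 14.25 uvn [ -35.4 -282.9   87.6] roterr [-22.7 -15.8  53.7] F [ 0.9 -0.8 -1.7] grip 55.01101613044739 0.727 q [-42.  15. -14.  58.   9. -16.]
[0.3, 0.3, -0.7, -0.1, -0.2, 0.0]
[0.3, 0.2, -0.7, -0.1, -0.2, 0.1]
[0.3, 0.3, -0.8, -0.1, -0.1, 0.0]
[0.2, 0.2, -0.7, -0.1, -0.2, 0.1]
[0.25, 0.26, -0.8, -0.05, -0.13, 0.04]
left mm [ 0.12081379 -0.17281955  0.2184697 ]
```

Emit:
carry_out([
  [0.3,0.3,-0.7,-0.1,-0.2,0,50],
  [0.3,0.2,-0.7,-0.1,-0.2,0,50],
  [0.3,0.3,-0.8,-0.1,-0.1,0,50],
  [0.2,0.2,-0.7,-0.1,-0.2,0,50],
  [0.2,0.2,-0.8,0,-0.1,0,50],
])

```text
time_s: 14.88
eef_pos: [0.4958, -0.3187, 0.1439]
tcp_rot: [179.7, 0.3, 173.4]
contact_force: [0.5, 0.4, -0.6]
opening: 0.728
grasp_force: 55.0
```

Emit:
carry_out([
  [0,0,0,0,0,0,50],
  [0,0,0,0,0,0,50],
])

```text
time_s: 15.12
eef_pos: [0.4951, -0.3177, 0.1442]
tcp_rot: [179.7, 0.3, 173.2]
contact_force: [-0.5, 0.1, -0.2]
opening: 0.725
grasp_force: 55.0
```

```bash
cat > rel.py <<'E'
from plan import *
where()
s=get_state();Rr=R.from_euler('xyz',s['tcp_rot'],degrees=True)
Rt=R.from_euler('xyz',[180,0,173.4],degrees=True).as_matrix()
p=s['eef_pos']
for k in ('top','side'):
    w=pts(snapshot(k)).reshape(-1,3)
    l=Rr.inv().apply(w-p)*1000   # tool frame
    m=(l[:,0]>22)&(l[:,0]<140)&(abs(l[:,1])<55)&(abs(l[:,2]+14)<12);q=l[m]
    if len(q)<20: print(k,'few',len(q));continue
    A=np.c_[q[:,:2],np.ones(len(q))];c=np.linalg.lstsq(A,q[:,2],rcond=None)[0]
    y=q[(q[:,0]>30)&(q[:,0]<110)]
    # width edges vs x
    a=[np.percentile(y[abs(y[:,0]-x)<8,1],[1,99]).round(1).tolist() for x in (35,55,75,95,110)]
    print(k,len(q),'plane slopes deg',np.degrees(c[:2]).round(1),'z at x=47',round(c[0]*47+c[2],1),'far x',np.percentile(q[:,0],[98,99.5]).round(1),'edges',a)
E
python3 rel.py; python3 -c "
from plan import *
Rt=R.from_euler('xyz',[180,0,173.4],degrees=True).as_matrix()
plan(np.array([.4993,-.3203,.06]),Rt,4)"
```

```text
t 15.12 uvn [ -38.  -335.8   86.7] roterr [-29.4 -22.5  71.6] F [-0.5  0.1 -0.2] grip 55.001288652420044 0.725 q [-41.  21.  -5.  64.   0. -34.]
top 1003 plane slopes deg [0.8 0.3] z at x=47 -12.1 far x [117.5 118.9] edges [[-32.9, 30.1], [-32.1, 30.3], [-33.1, 30.5], [-33.5, 29.8], [-32.4, 30.2]]
side 1647 plane slopes deg [ 0.6 -0.7] z at x=47 -13.5 far x [119.6 120.8] edges [[-32.1, 31.3], [-32.3, 31.4], [-32.3, 30.9], [-32.5, 30.7], [-33.2, 30.6]]
[0.0, 0.0, 0.0, 0.0, 0.0, 0.4]
[0.0, 0.0, 0.0, 0.0, 0.0, 0.3]
[0.0, 0.0, 0.0, 0.0, 0.0, 0.4]
[0.06, 0.07, -0.03, -0.07, -0.04, 0.31]
left mm [-0.19837704 -0.07739948  0.16217761]
```

```bash
python3 -c "
from plan import *
Rt=R.from_euler('xyz',[180,0,173.4],degrees=True).as_matrix()
plan(np.array([.5011,-.3196,.055]),Rt,4)"
```

```text
[0.0, 0.0, 0.0, 0.0, 0.0, 0.4]
[0.0, 0.0, 0.0, 0.0, 0.0, 0.4]
[0.0, 0.0, 0.0, 0.0, 0.0, 0.3]
[0.06, 0.07, -0.03, -0.09, -0.03, 0.39]
left mm [ 0.30743911  0.14499812 -0.04856523]
```

Emit:
carry_out([
  [0.06,0.07,-0.03,-0.1,-0.03,0.4,50],
  [0,0,0,0,0,0.4,50],
  [0,0,0,0,0,0.4,50],
  [0,0,0,0,0,0.2,50],
  [0,0,0,0,0,0,50],
])

```text
time_s: 15.85
eef_pos: [0.5005, -0.3199, 0.06]
tcp_rot: [180.0, -0.1, 173.4]
contact_force: [0.9, -0.7, -0.5]
opening: 0.727
grasp_force: 55.0
```

Emit:
carry_out([
  [0,0,0,0,0,0,50],
])

```text
time_s: 15.98
eef_pos: [0.5016, -0.3208, 0.0616]
tcp_rot: [-179.9, 0.1, 173.4]
contact_force: [-0.6, 0.3, -0.3]
opening: 0.731
grasp_force: 55.0
```

```bash
python3 -c "
from plan import *
where()
Rt=R.from_euler('xyz',[180,0,173.4],degrees=True).as_matrix()
print(get_state()['eef_pos'])
plan(np.array([.5011,-.3196,.038]),Rt,1)"
```

```text
t 15.97 uvn [ -80.5 -339.9   15.6] roterr [-29.9 -22.6  71.9] F [-0.6  0.3 -0.3] grip 54.97860252857208 0.731 q [-40.  26. -10.  54.  -0. -34.]
[ 0.50163183 -0.32083344  0.0616118 ]
[-0.01, 0.01, 0.01, 0.01, 0.02, 0.39]
left mm [-0.0997188  -0.00192768 -0.20993971]
```

Emit:
carry_out([
  [0,0,0,0,0,0.2,50],
  [0,0,0,0,0,0.12,50],
  [0,0,0,0,0,0.05,50],
  [0,0,0,0,0,0,50],
])

```text
time_s: 16.48
eef_pos: [0.5008, -0.3202, 0.038]
tcp_rot: [180.0, -0.0, 173.4]
contact_force: [-1.0, 0.1, -1.2]
opening: 0.726
grasp_force: 55.0
```

Emit:
carry_out([
  [0,0,0,0,0,0.03,50],
  [0,0,0,0,0,0.02,50],
  [0,0,0,0,0,0,50],
])

```text
time_s: 16.85
eef_pos: [0.501, -0.3204, 0.0354]
tcp_rot: [-180.0, -0.0, 173.4]
contact_force: [-0.4, 0.8, -1.4]
opening: 0.726
grasp_force: 55.0
```

Emit:
carry_out([
  [0,0,0,0,0,0.02,50],
  [0,0,0,0,0,0,50],
])

```text
time_s: 17.1
eef_pos: [0.5012, -0.3205, 0.0346]
tcp_rot: [-180.0, 0.0, 173.4]
contact_force: [-0.9, 0.0, 1.3]
opening: 0.728
grasp_force: 56.4
```

Emit:
carry_out([
  [0,0,0,0,0,0.02,50],
  [0,0,0,0,0,0,50],
])

```text
time_s: 17.35
eef_pos: [0.5014, -0.3205, 0.0342]
tcp_rot: [-180.0, 0.1, 173.4]
contact_force: [-2.0, 0.9, 7.8]
opening: 0.729
grasp_force: 60.1
```

```bash
python3 rel.py; python3 -c "
from plan import *
p=snapshot('side');save(p,'pics/s5.png',(230,240,400,365),4.5)"
```

```text
t 17.35 uvn [ -96.4 -339.6   -6.7] roterr [-29.9 -22.6  71.9] F [-2.   0.9  7.8] grip 60.07579631404951 0.729 q [-40.  27. -12.  50.   0. -34.]
top 828 plane slopes deg [0.6 1.3] z at x=47 -11.7 far x [117.5 119.1] edges [[-31.0, 31.7], [-32.6, 30.7], [-32.8, 30.9], [-32.4, 31.1], [-32.4, 30.7]]
side 1589 plane slopes deg [ 0.4 -2.3] z at x=47 -13.0 far x [119.5 120.8] edges [[-32.7, 32.0], [-32.1, 30.9], [-32.3, 31.2], [-32.3, 31.1], [-31.9, 29.7]]
```

View pics/s5.png

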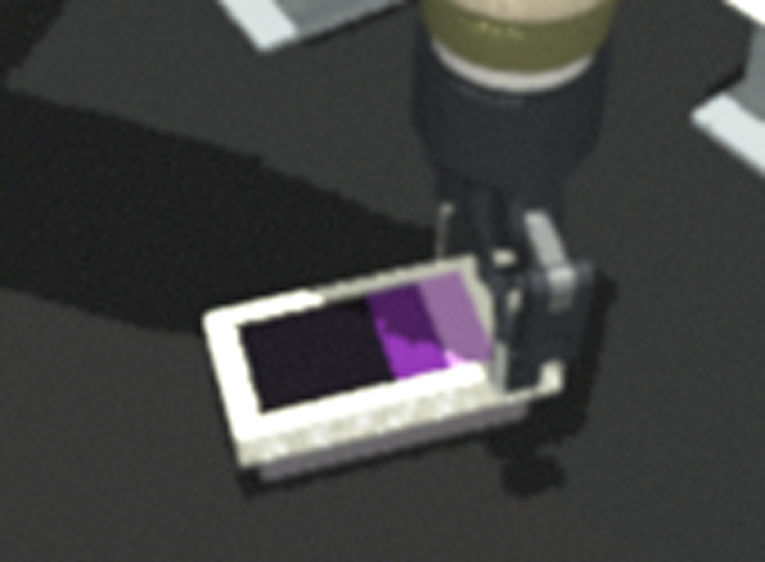

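The panel lies flush on the pile and aligned with it, with about 8 N of contact force. I release gently.

Emit:
carry_out([
  [0,0,0,0,0,0,66],
  [0,0,0,0,0,0,70],
  [0,0,0,0,0,0,76],
  [0,0,0,0,0,0,84],
  [0,0,0,0,0,0,85],
], grip_force=20)

```text
time_s: 18.12
eef_pos: [0.5011, -0.3203, 0.0329]
tcp_rot: [-180.0, -0.0, 173.4]
contact_force: [-1.0, 0.2, 0.2]
opening: 0.995
grasp_force: 0.0
```

Emit:
carry_out([
  [0,0,0,0,0,-0.1,85],
  [0,0,0,0,0,-0.2,85],
  [0,0,0,0,0,-0.5,85],
  [0,0,0,0,0,-0.8,85],
  [0,0,0,0,0,-0.6,85],
])

```text
time_s: 18.75
eef_pos: [0.5016, -0.3208, 0.1681]
tcp_rot: [-179.9, 0.1, 173.4]
contact_force: [-0.1, 0.0, -0.9]
opening: 0.994
grasp_force: 0.0
```

Emit:
carry_out([
  [0,0,0,-0.5,-0.5,-0.4,85],
  [0,0,0,0,0.8,-0.4,85],
  [0,0,0,0,0.8,0,85],
  [0,0,0,0,0.8,0,85],
  [0,0,0,0,0,0,85],
])

```text
time_s: 19.38
eef_pos: [0.5442, -0.2075, 0.2144]
tcp_rot: [-180.0, 0.1, 173.7]
contact_force: [0.8, 0.3, -0.3]
opening: 1.0
grasp_force: 0.0
```

```bash
python3 - <<'E'
from plan import *
where()
for k in ("top","side"):
    p=snapshot(k);w=pts(p).reshape(-1,3);b=(abs(w[:,0]-.455)<.12)&(abs(w[:,1]+.318)<.08)
    for lo,hi in ((.0425,.055),(.0,.055)):
        q=w[b&(w[:,2]>max(lo,.012))&(w[:,2]<hi)];print(k,cv2.minAreaRect((q[:,:2]*1000).astype(np.float32)),np.median(q[:,2]))
    c=(abs(w[:,0]-.45)<.1)&(abs(w[:,1]-.3)<.12)&(w[:,2]>.045)&(w[:,2]<.07);print("carton",cv2.minAreaRect((w[c][:,:2]*1000).astype(np.float32)))
    if k=="side": save(p,'pics/s6.png',(200,130,420,365),2.5)
E
```

```text
t 19.38 uvn [  56.3 -234.7  106.4] roterr [-29.8 -22.7  72.1] F [ 0.8  0.3 -0.3] grip 0.0 1.0 q [-29.  19.   2.  73.   0. -22.]
top ((465.560302734375, -306.1768798828125), (42.33839416503906, 98.16606903076172), 83.7261734008789) 0.045053672578334814
top ((460.8252258300781, -305.0936584472656), (42.72388458251953, 108.17251586914062), 83.00930786132812) 0.043919879390577066
carton ((450.362548828125, 316.2579345703125), (153.95660400390625, 103.20479583740234), 86.21831512451172)
side ((450.61895751953125, -314.91595458984375), (66.1549072265625, 140.4971466064453), 83.74274444580078) 0.045808895185774245
side ((451.1109619140625, -314.6377868652344), (66.81521606445312, 141.41465759277344), 83.74274444580078) 0.045518335671877685
carton ((448.8356018066406, 318.00518798828125), (158.91578674316406, 103.06195068359375), 85.9989242553711)
```

View pics/s6.png

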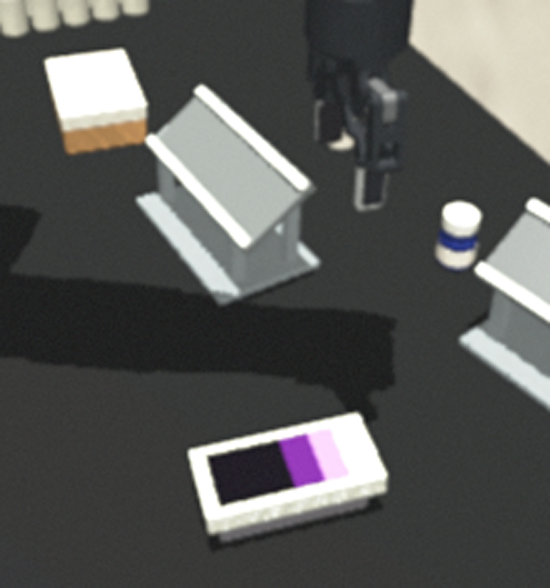

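The panel lies on the pile, coated face up. From the side camera its centre is at (450.6, -314.9) mm, against (451.9, -314.1) mm for the stack earlier, and the carton has not moved.

```bash
python3 -c "
from workcell import *
print(job_done())"
```

```text
the job is handed in; nothing more can be done
None
```

The panel is back on the stack, coated face up and lined up to about 2 mm. It has been released, the carton has not moved, neither jar was touched, and the job was handed in at about 19.5 s.

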